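# Load the sawing jig and lock its toggle clamp

## Task

Load the long wooden blank into the sawing jig: lay it flat on the jig's board along the fence and press it gently home, flush against both the fence and the length stop; the stop is only nipped up and must not be shifted. Only then push the toggle clamp's handle all the way down over centre, without forcing it, so that the rubber pad holds the blank, and let go. Leave the other things on the bench alone.

Things in the scene. Friction and masses are not known exactly. Their poses are not given: they have to be found in the camera images.
- blank_center (a point): Centre (half-way up) of the blank: a loose plain dark wooden bar, 40 wide x 130 long x 40 high, about 150 g, lying flat on the bench at the left. Its y axis runs along its length, z up. A like but short offcut (62 mm long) is not wanted.
- jig: Sawing jig, fixed to the bench; its frame is used below (mm). Origin on the bench under the fence's face; x across the fence, y along it, z up. Plywood board: top at z 18, x -112 to 88, y -45 to 215. Home, the blank lies along y with its centre at x -20, z 38; its end touches the length stop, a block with a star knob (x -56 to -1, 26 thick, top z 44, knob to z 60).
- fence: Rigid hardwood fence of the jig, 30 thick, same origin and axes as the jig: its face is the plane x = 0 and looks to -x; y -30 to 215, top at z 48. Press the blank on it with less than 30 N. The length stop stands at its face near its -y end and looks to +y: its face is set anywhere from y -18 to +18, not measured, to be found by touch; it slips if pushed with 22 N.
- handle_top (a point): Point on the upper face of the clamp handle's black grip (20 wide along y, 14 thick; from 40 mm before to 30 mm beyond this point). Its x axis runs along the handle to the free end, z square out of the upper face. Open: jig x 84, y 36, z 171, handle rising 64 degrees towards +x, upper face towards the blank's side and up.
- clamp_handle: The handle (origin on its link pin). Pushed down, handle_top goes by jig x 106, z 162; x 117, z 149; x 117, z 122 (pad touches; slope 15 degrees); x 117, z 95 (level: dead centre) to a rigid stop at x 118, z 87 (4 degrees below level), where it stays. Needs 1 to 2 N, after pad touch up to 10 N, then snaps over. Keep the push under 35 N.
- clamp_pad: Rubber pad, 16 mm across, on the clamp's steel arm, which stands behind the fence at y 36; origin at the centre of its underside. Open: jig x 8, y 36, z 112, the arm upright at x 20 up to z 132, spindle pointing to -x. Closed: it presses on the blank's top at x -20, y 36, z 58 with about 35 N; it is sprung by 5 mm.
Things that resemble listed ones, but are neither listed nor needed, are in the scene too. What is shaped like the part that bears blank_center but pink or red is not meant.

How it is judged:
On the way, in this order (a step that is already met when the one before it is completed fails the run):
1. the blank lies flat in the jig, home against fence and length stop (each gap under 1.5 mm, square within 0.02 rad), with the clamp still off it (x of blank_center in the frame of jig between -0.0215 and -0.018 m and y of blank_center in the frame of end_stop between 0.063 and 0.0665 m and z of blank_center in the frame of jig between 0.0365 and 0.0395 m and angle between the y axis of blank_center and the y axis of jig, either way round below 0.02 rad and contact force between clamp_pad and blank below 1 N), for 0.2 s.
2. the clamp handle is over centre on its stop and the pad holds the blank (z of handle_top in the frame of jig below 0.0915 m and contact force between clamp_pad and blank above 20 N), for 0.2 s.
At the end, for the whole second after the job is handed in: The blank lies flat in the jig, gaps to fence and length stop under 1.5 mm, parallel to the fence within 0.02 rad, at rest; the handle is past dead centre (its grip point below 91.5 mm over the bench) and the pad presses on the blank with more than 20 N (all of step 2 and x of blank_center in the frame of jig between -0.0215 and -0.018 m and y of blank_center in the frame of end_stop between 0.063 and 0.0665 m and z of blank_center in the frame of jig between 0.0365 and 0.0395 m and angle between the y axis of blank_center and the y axis of jig, either way round below 0.02 rad and linear speed of blank below 0.02 m/s); the robot touches nothing.
It fails at once if the blank is shoved against the fence with more than 30 N (contact force between blank and fence above 30 N and contact force between clamp_pad and blank below 1 N).
It fails at once if the length stop is shifted by more than 2 mm (distance of end_stop from where it was at the start of the episode above 0.002 m).
It fails at once if the clamp handle is forced with more than 35 N (contact force between any of the fingers, the arm and clamp_handle above 35 N).
It fails at once if another thing on the bench is moved by more than 30 mm (distance of any of offcut, sanding_block, screw_jar, turned_bowl, glue, mallet, try_square from where it was at the start of the episode above 0.03 m).
It also fails if it takes over 72 s, if anything falls off the work surface, if the arm or the gripper's body presses on something with over 40 N, if the wrist force passes 120 N, or if a joint passes its speed limit or range.

## Robot

A 6-joint arm with a two-finger parallel gripper is mounted at the origin on the work surface. World frame = base frame: x ahead of the robot, y to its left, z up, the work surface at z = 0. Lengths are in m, angles in rad, forces in N, time in s.
With the tool pointing down it reaches from about 0.25 to 0.8 m from the base axis. Payload 3.9 kg.
Tool frame: the origin (TCP) lies on the front face of the gripper's body, between the roots of the fingers; the fingertips stand 73 mm ahead of it and the grasp point (between the pads) lies 54 mm ahead of it; z points along the fingers, x is the direction in which the jaws open and shut, and the axes are right-handed (so a half turn about z gives the same grasp; the last joint's range is limited). The gripper opens to 85 mm and grips with 20 to 120 N. Pads are 22 mm wide; open, the fingers measure 114 mm over their backs; the gripper's body (76 mm by 85 mm) begins 54 mm behind the grasp point. The pads swing forward as they close: fully open they stand 13 mm farther back than shut.
Start: joints at [-1.242, 0.26, -0.138, 1.173, 0, 1.571], TCP at [0.17, -0.497, 0.304] pointing down, gripper open.
Joint ranges: [-2.78, 2.78], [-0.83, 1.72], [-1.28, 1.37], [-1.9, 2.12], [-1.57, 1.48], [-3.14, 3.14]. Speed limits (rad/s): [2.57, 2.57, 3.14, 3.14, 3.14, 3.14].

## Interface

Orientations are given as a unit quaternion [x, y, z, w].
In Python, from station import arm, vision, models gives the robot as it stands. Calls block until the motion is done:
- arm.reach(position, orientation): joint-space move of the TCP to a pose.
- arm.move_straight(position, rot=None, rate=0.15, contact_N=None): straight line of the TCP; rot=None keeps the orientation; rate is the mean speed in m/s. With contact_N (N) it stops when the force on the tool has changed by that much, and returns True; else False.
- arm.set_joints(angles): joint-space move.
- arm.move_gripper(opening): finger opening in m; the grip force is fixed at half the most; returns when the fingers have stopped.
- arm.wait(seconds).
- arm.ik(position, orientation): joint angles nearest the present ones, or None.
- vision.snapshot(name): name is "scene" or "top" or "wrist"; returns a dict with "img" (480x640x3 uint8, blue, green, red), "fx", "fy", "cx", "cy" (pixels), "R" (3x3) and "t" (3): a world point X has camera coordinates R X + t; the wrist camera has in their place "T_tool_cam" (4x4, takes a point from camera to tool coordinates, whose origin is the TCP and whose axes are the tool frame's). Camera axes: x right, y down, z forward; pixel columns grow to the right and rows downward; lengths in m; the calibration is good to about 2 mm. A picture is of the moment at which its call begins: read the wrist's pose just before it. There is no depth.
A pose or a line that the arm cannot do raises arm.IKError and nothing moves.
- arm.sign_off(): hands the job in, once; it reports no verdict.
Trained networks look in the newest picture that a camera, given by its name, has taken for a name from the list of things; names that differ only in an ending like _2 or _b are one class to them, and where a whole thing is asked for, a point or a joint stands for the part that bears it (a point fixed in the world has none). Each returns a list of dicts, best first, with "confidence" (0 to 1); they miss things now and then, are a little off and sometimes report something else, mostly with a low value. They report only what shows in the picture. A call takes as long as a camera call. They do not tell look-alikes from the thing itself.
- models.boxes_of(camera, thing): "xy" ([column, row] in pixels, amid what is visible of it).
- models.trace(camera, thing): "pixels" (480x640 bool, what is visible of it) and "xy" ([column, row] in pixels, amid what is visible of it).
Readings, each from a call of its own:
- arm.current_time_s(): time.
- arm.current_joint_pos(): joint angles.
- arm.current_joint_velocities(): joint speeds.
- arm.current_tau(): joint torques, N m.
- arm.current_tcp_pos(): TCP position.
- arm.current_ee_rot(): TCP orientation.
- arm.current_ft_force(): force on the tool from outside, world axes, zero at the start.
- arm.current_moment(): the same for the moment, N m.
- arm.current_finger_gap(): finger opening in m.
Only numpy, scipy, OpenCV 4.12 (cv2) and the standard library are available. Lean on these libraries where they do the work, as an engineer would, in place of code of your own. Each camera call takes 0.05 s, during which the arm holds its last target. There are 200 camera calls.

## Working session

There is one attempt and no reset: what is moved stays moved. The work goes in short steps, each a Python script; the robot and the scene stay as the last script left them, time stands still between calls to the robot, and variables do not carry over. Pictures are saved under pics/ and viewed, about 8 in all and at most 12, crops included, and the job is handed in when it is done.

```bash
ls; mkdir -p pics; python3 - <<'E'
from station import arm, vision, models
import cv2,numpy as np
for c in ["scene","top"]:
    s=vision.snapshot(c); cv2.imwrite(f"pics/{c}0.png",s["img"])
    print(c,s["fx"],s["fy"],s["cx"],s["cy"],np.round(s["R"],4).tolist(),np.round(s["t"],4).tolist())
    for th in ["blank_center","jig","fence","handle_top","clamp_handle","clamp_pad"]:
        print(th,[(np.round(d["xy"]).tolist(),round(d["confidence"],2)) for d in models.boxes_of(c,th)])
print(arm.current_time_s(),arm.current_tcp_pos(),arm.current_ee_rot())
E
```

```text
pics
scene 497.3577056241399 497.3577056241399 324.1086903203182 242.12100728707574 [[0.2265, 0.974, 0.0104], [0.6723, -0.1486, -0.7252], [-0.7047, 0.1712, -0.6885]] [-0.3242, -0.1913, 1.4561]
blank_center [([446.0, 256.0], 0.86), ([413.0, 211.0], 0.7), ([496.0, 303.0], 0.69), ([378.0, 275.0], 0.65), ([338.0, 231.0], 0.64)]
jig []
fence [([236.0, 303.0], 0.89)]
handle_top [([192.0, 300.0], 0.58)]
clamp_handle [([194.0, 298.0], 0.63)]
clamp_pad [([235.0, 301.0], 0.6)]
top 514.3007467379123 514.3007467379123 319.50898689086523 237.76525435124435 [[-0.0206, -0.9997, 0.0141], [-0.9923, 0.0187, -0.1222], [0.1219, -0.0165, -0.9924]] [0.1926, 0.4895, 1.3668]
blank_center [([258.0, 244.0], 0.83), ([281.0, 305.0], 0.82), ([175.0, 192.0], 0.76), ([193.0, 251.0], 0.59), ([201.0, 311.0], 0.58)]
jig [([395.0, 240.0], 0.69)]
fence [([383.0, 235.0], 0.8)]
handle_top [([414.0, 191.0], 0.55)]
clamp_handle [([413.0, 188.0], 0.58), ([385.0, 234.0], 0.42)]
clamp_pad [([416.0, 216.0], 0.46)]
0.7 [ 0.16953162 -0.49689011  0.30392761] [ 8.13311683e-01 -5.81828243e-01  2.54993365e-05  4.54578298e-05]
```

View pics/scene0.png

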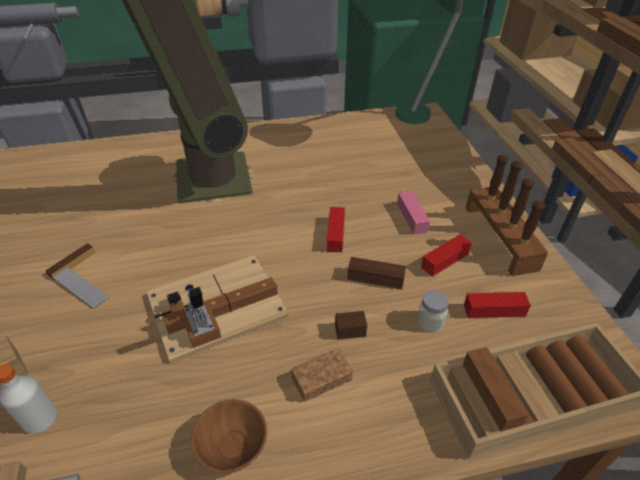

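View pics/top0.png

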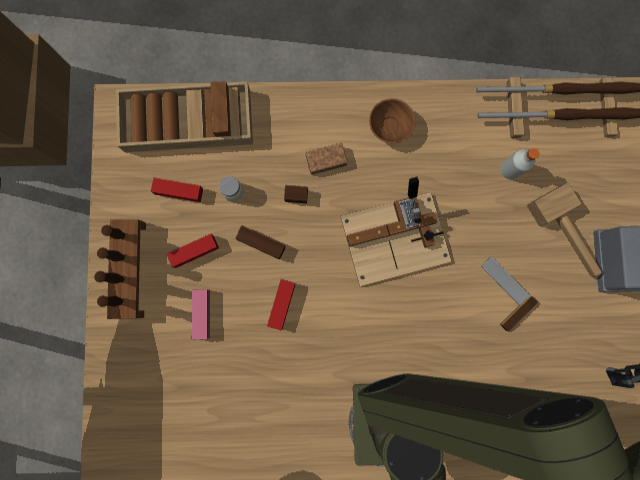

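Top picture: the long dark-brown bar is at (260,242). Things that could be taken for it are the short offcut (296,194), the red bars (176,189), (193,251) and (281,305), the pink bar (201,314), and a brown block in the tray (219,108). I choose (260,242). The jig is at (395,240), with the stop knob at its right end (430,240), so jig +y points image-left (world +y).

```bash
cat > h.py <<'E'
from station import arm, vision, models
import cv2,numpy as np
from scipy.spatial.transform import Rotation as Ro
from scipy.optimize import least_squares
def cam(s,tcp=None,rot=None):
    K=np.array([[s["fx"],0,s["cx"]],[0,s["fy"],s["cy"]],[0,0,1]])
    if "R" in s: return K,np.array(s["R"]),np.array(s["t"])
    T=np.eye(4);T[:3,:3]=Ro.from_quat(rot).as_matrix();T[:3,3]=tcp
    M=np.linalg.inv(T@np.array(s["T_tool_cam"])); return K,M[:3,:3],M[:3,3]
def proj(c,X):
    K,R,t=c; p=(np.atleast_2d(X)@R.T+t)@K.T; return p[:,:2]/p[:,2:]
def ray(c,uv,z):
    K,R,t=c; uv=np.atleast_2d(uv); d=np.c_[uv,np.ones(len(uv))]@np.linalg.inv(K).T@R; o=-R.T@t
    return o+d*((z-o[2])/d[:,2:])
def box(c,m,hx,hy,z0,z1,p0):
    """fit x,y,yaw of an upright box so that its projected hull is the mask's"""
    h=cv2.convexHull(np.argwhere(m)[:,::-1].astype(np.float32)).reshape(-1,2)
    A=np.array([[a,b] for a in(-hx,hx) for b in(-hy,hy)])
    yy,xx=np.nonzero(cv2.dilate(m.astype(np.uint8),np.ones((15,15)))); 
    def sil(p):
        w=Ro.from_euler('z',p[2]).as_matrix()
        P=np.vstack([np.c_[A,np.full(4,z)]@w.T+[p[0],p[1],0] for z in(z0,z1)])
        return cv2.convexHull(proj(c,P).astype(np.float32))
    hc=h.reshape(-1,1,2)
    ths=np.linspace(0,2*np.pi,72,endpoint=False);D=np.c_[np.cos(ths),np.sin(ths)]
    f=lambda p:(sil(p).reshape(-1,2)@D.T).max(0)-(h@D.T).max(0)
    r=least_squares(f,p0,loss='soft_l1',x_scale=[.01,.01,.1],diff_step=1e-4); return r.x,np.abs(r.fun).mean()
def tool(yaw):  # tool down, jaw axis x at world angle yaw
    return Ro.from_matrix(np.array([[np.cos(yaw),np.sin(yaw),0],[np.sin(yaw),-np.cos(yaw),0],[0,0,-1]])).as_quat()
E
python3 - <<'E'
from h import *
for n,uv in (("top",(260,242)),("scene",(377,273))):
    s=vision.snapshot(n); c=cam(s)
    for d in models.trace(n,"blank_center"):
        m=d["pixels"]
        if abs(np.array(d["xy"])-uv).max()<12:
            b=np.r_[ray(c,d["xy"],.02)[0,:2]]
            for y in(0,.5,1,-.5,-1):
                r=box(c,m,.02,.065,0,.04,[*b,y+.3]); print(n,d["confidence"],m.sum(),np.round(r[0],4),r[1])
    for d in models.trace(n,"jig")+models.trace(n,"fence"): print(n,d["xy"],d["confidence"],d["pixels"].sum())
    if n=="top":
        print("corners",ray(c,[(341,217),(433,193),(452,262),(361,286)],.018).round(3).tolist())
        cv2.imwrite("pics/crop.png",cv2.resize(s["img"][165:295,225:470],None,fx=3.2,fy=3.2,interpolation=cv2.INTER_CUBIC))
E
```

```text
top 0.96 805 [ 0.4857  0.3441 -0.4681] 0.77426691564377
top 0.96 805 [ 0.4857  0.3441 -0.4679] 0.7742508328102485
top 0.96 805 [0.4857 0.3441 2.6735] 0.7741808178708309
top 0.96 805 [ 0.4857  0.3441 -0.4678] 0.7742781831459958
top 0.96 805 [ 0.4857  0.3441 -0.4678] 0.77432040923701
top [395.1, 239.5] 0.59 6920
top [385.7, 235.0] 0.94 1002
corners [[0.551, 0.122, 0.018], [0.614, -0.134, 0.018], [0.421, -0.177, 0.018], [0.361, 0.073, 0.018]]
scene 0.93 1410 [ 0.4874  0.3434 -0.4492] 0.7090316504352828
scene 0.93 1410 [ 0.4874  0.3434 -0.4487] 0.7089723943343667
scene 0.93 1410 [0.4874 0.3434 2.6926] 0.7089900500319014
scene 0.93 1410 [ 0.4874  0.3434 -0.4491] 0.7089809453801595
scene 0.93 1410 [ 0.4874  0.3434 -0.4487] 0.7090006928233779
scene [214.9, 305.2] 0.66 9191
scene [232.9, 299.9] 0.85 1759
```

View pics/crop.png

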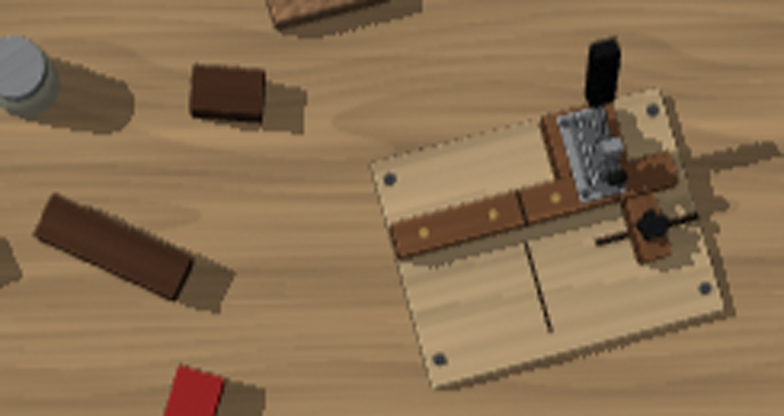

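The crop shows the plain dark bar at crop (113,245), clearly longer than the offcut at (228,92), so it is the blank. The stop block and knob are at (650,228) and the open handle at (602,70). Next I take wrist views of the jig and the blank.

```bash
python3 - <<'E'
from h import *
def shot(n):
    p,q=arm.current_tcp_pos(),arm.current_ee_rot(); s=vision.snapshot("wrist"); np.savez(f"{n}.npz",p=p,q=q,img=s["img"],T=s["T_tool_cam"],k=[s["fx"],s["fy"],s["cx"],s["cy"]])
    cv2.imwrite(f"pics/{n}.png",s["img"]); return s,cam(s,p,q)
J=np.array([.519,-.109]);yj=.2415
def rch(p,yaw):
    for y in(yaw,yaw+np.pi):
        if arm.ik(p,tool(y)) is not None:
            try: arm.reach(p,tool(y)); return y
            except arm.IKError as e: print(e)
    raise SystemExit("no ik")
s,c=shot("w_test"); print(np.round(s["T_tool_cam"],3).tolist())
print(rch([.42,-.05,.40],yj)); s,c=shot("wj")
R=Ro.from_euler('z',yj).as_matrix()
C=np.array([[.088,.215],[.088,-.045],[-.112,-.045],[-.112,.215]])
W=np.c_[C,np.full(4,.018)]@R.T+[*J,0]; print(proj(c,W).round(1).tolist())
print(rch([.44,.32,.30],-.458)); s,c=shot("wb")
for d in models.trace("wrist","blank_center"):
    m=d["pixels"]; b=ray(c,d["xy"],.02)[0,:2]
    if np.hypot(*(b-[.4865,.3438]))<.05:
        r=box(c,m,.02,.065,0,.04,[*b,-.458]); print(d["confidence"],m.sum(),np.round(r[0],4),r[1])
print(arm.current_time_s())
E
```

```text
[[1.0, -0.001, 0.0, -0.0], [0.001, 0.95, 0.311, -0.08], [-0.0, -0.311, 0.95, -0.069], [0.0, 0.0, 0.0, 1.0]]
0.2415
[[493.2, 53.4], [465.7, 290.6], [299.2, 290.8], [294.0, 53.9]]
-0.458
0.69 8510 [ 0.486   0.3441 -0.4486] 1.5405480811708914
4.6167
```

View pics/wj.png

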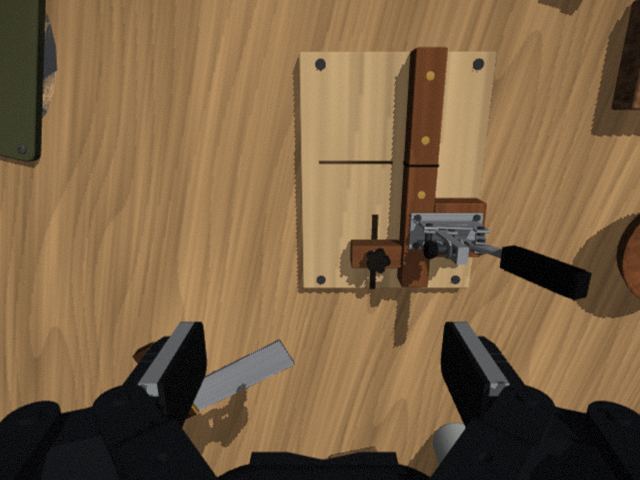

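View pics/wb.png

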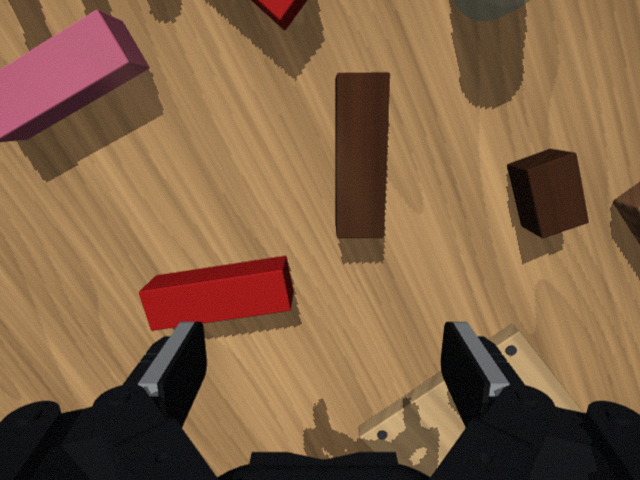

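The wrist views show the board corners at (301,52), (495,52), (470,288) and (303,289), the stop block's +y top edge at row 240, and the blank's top corners at (336,72), (389,72), (385,237) and (336,237). I fit poses to these and pick up the blank.

```bash
cat > fit.py <<'E'
from h import *
def load(n):
    d=np.load(n+".npz");k=d["k"];return cam(dict(fx=k[0],fy=k[1],cx=k[2],cy=k[3],T_tool_cam=d["T"]),d["p"],d["q"])
def fit(obs,p0):
    def f(p): 
        R=Ro.from_euler('z',p[2]).as_matrix()
        return np.concatenate([((proj(c,np.array(X)@R.T+[p[0],p[1],0])-uv)).ravel() for c,X,uv in obs])
    r=least_squares(f,p0,loss='soft_l1',x_scale=[.01,.01,.1]); return r.x,np.abs(r.fun).reshape(-1,2).round(1).tolist()
E
python3 - <<'E'
from fit import *
top=vision.snapshot("top"); ct=cam(top); cw=load("wj"); cb=load("wb")
C=[[-.112,.215,.018],[.088,.215,.018],[.088,-.045,.018],[-.112,-.045,.018]]
F=[[0,.215,.048],[.03,.215,.048],[0,-.03,.048]]
uw=np.array([(301,52),(495,52),(470,288),(303,289),(417,47),(447,47),(401,286)],float)
ut=np.array([(433,386),(372,162),(662,90),(731,311)])/3.2+[225,165]-.34
o1=(cw,C+F,uw); o2=(ct,C,ut)
for o in([o1],[o2],[o1,o2]): print("jig",*[x if i else x.round(4) for i,x in enumerate(fit(o,[.519,-.109,.24]))])
p=fit([o1,o2],[.519,-.109,.24])[0]
np.save("jig.npy",p)
e=ray(cw,[(351,240),(400,240)],.044)-[p[0],p[1],0]; print("stop face jig",(e@Ro.from_euler('z',p[2]).as_matrix()).round(4))
B=[[-.02,.065,.04],[.02,.065,.04],[.02,-.065,.04],[-.02,-.065,.04]]
b,res=fit([(cb,B,np.array([(336,72),(389,72),(385,237),(336,237)],float))],[.486,.344,-.45]); print("blank",b.round(4),res)
b=np.r_[(b[:2]+[.486,.3440])/2,(b[2]-.4525)/2]; np.save("blank.npy",b)
q=tool(b[2])
# hand yaw: grasp so that rotating to jig yaw stays in range
g=lambda z:[b[0],b[1],z]
arm.reach(g(.20),q); arm.move_straight(g(.018+.054+.006),rate=.12)
f=[]
arm.move_gripper(.03); print("gap",arm.current_finger_gap())
arm.move_straight(g(.22),rate=.15); print(arm.current_finger_gap(),arm.current_ft_force(),arm.current_joint_pos().round(2),arm.current_time_s())
s=vision.snapshot("wrist"); cv2.imwrite("pics/grip.png",s["img"])
E
```

```text
jig [ 0.5228 -0.106   0.2429] [[2.9, 0.2], [2.5, 1.0], [0.4, 1.0], [0.1, 0.3], [0.9, 0.1], [1.3, 0.2], [0.4, 1.9]]
jig [ 0.5199 -0.1078  0.2329] [[0.2, 0.6], [0.3, 0.1], [0.3, 0.6], [1.1, 0.1]]
jig [ 0.5225 -0.1061  0.242 ] [[3.1, 0.2], [2.4, 0.8], [0.7, 1.1], [0.4, 0.3], [1.0, 0.0], [1.1, 0.1], [0.1, 2.0], [0.0, 0.2], [0.4, 0.3], [0.7, 1.6], [1.4, 1.1]]
stop face jig [[-0.0568  0.0251  0.044 ]
 [-0.0036  0.025   0.044 ]]
blank [ 0.4863  0.3444 -0.4433] [[0.4, 0.4], [0.5, 1.4], [0.8, 0.9], [0.7, 1.7]]
gap 0.038987166638859046
0.03927533217850371 [-0.71905668 -1.83146796 -1.91976419] [ 0.62  0.43 -0.12  1.03  0.    2.63] 7.95
```

View pics/grip.png

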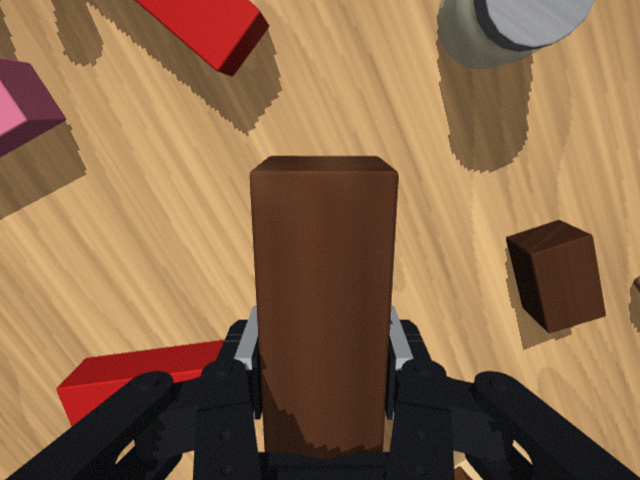

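Blank gripped squarely (gap 39 mm). The stop face estimate is about y = +17 mm, taking row 240 as the face's foot. Next I place the blank off the fence and stop.

```bash
cat >> h.py <<'E'
def J(x,y,z):
    p=np.load("jig.npy"); return Ro.from_euler('z',p[2]).apply([x,y,z])+[p[0],p[1],0]
def inJ(P):
    p=np.load("jig.npy"); return (Ro.from_euler('z',-p[2]).apply(np.array(P)-[p[0],p[1],0])*1000).round(1)
def st(): return inJ(arm.current_tcp_pos()), np.round(arm.current_ft_force(),1), round(arm.current_time_s(),1)
yj=float(np.load("jig.npy")[2]) if __import__("os").path.exists("jig.npy") else 0
E
python3 - <<'E'
from h import *
q=tool(yj)
arm.reach(J(-.055,.107,.22),q); arm.move_straight(J(-.055,.107,.106),rate=.12)
print(arm.move_straight(J(-.055,.107,.093),rate=.02,contact_N=4),st())
arm.move_gripper(.06); print(st())
arm.move_straight(J(-.055,.107,.17),rate=.15)
q2=tool(yj+np.pi/2)
a=arm.ik(J(-.105,.107,.17),q2); b=arm.ik(J(-.105,.107,.17),tool(yj-np.pi/2)); print(a,b)
q2=q2 if a is not None else tool(yj-np.pi/2)
arm.reach(J(-.115,.107,.17),q2)
s=vision.snapshot("top"); cv2.imwrite("pics/place.png",cv2.resize(s["img"][165:305,300:480],None,fx=4,fy=4)); print(st())
E
```

```text
True (array([-54.9, 106.9,  96.6]), array([-0. , -0.4,  4.9]), 11.0)
(array([-55.8, 107.2,  95.9]), array([-0.2,  1.3,  0.1]), 11.3)
[-0.06929161  0.15519347 -0.66191032  0.75369254  0.         -0.31132195] [-0.06929161  0.15519347 -0.66191032  0.75369254  0.          2.83027071]
(array([-115. ,  107. ,  169.7]), array([ 0.7, -0. ,  0.3]), 13.4)
```

View pics/place.png

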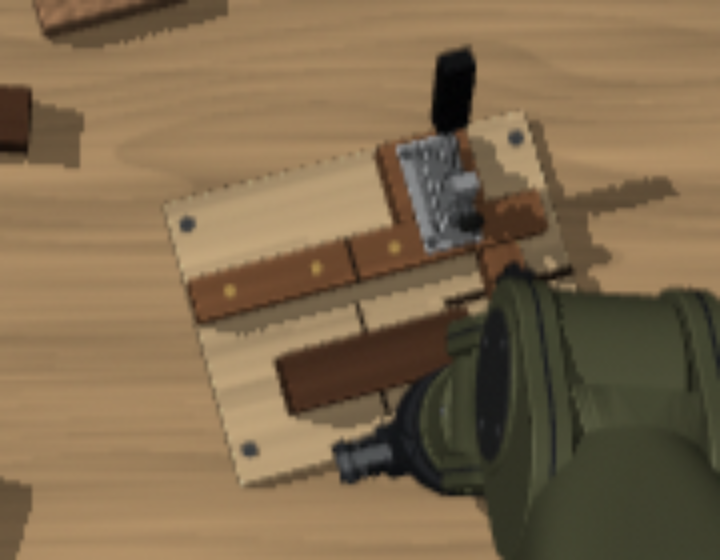

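The picture shows the blank flat on the board at (370,360), parallel to the fence with a gap. Now I push it to the fence, then to the stop, then to the fence again.

```bash
python3 - <<'E'
from h import *
q=arm.current_ee_rot()
arm.move_straight(J(-.115,.107,.105),rate=.12)
arm.move_straight(J(-.093,.107,.105),rate=.08,contact_N=8); print(st())
print(arm.move_straight(J(-.060,.107,.105),rate=.03,contact_N=6),st())
print(arm.move_straight(J(-.035,.107,.105),rate=.015,contact_N=5),st())
p=inJ(arm.current_tcp_pos())/1000
arm.move_straight(J(p[0]-.03,.107,.105),rate=.1)
arm.move_straight(J(p[0]-.03,.107,.17),rate=.15)
arm.move_gripper(0)
qe=tool(yj); arm.reach(J(-.021,.205,.17),qe)
arm.move_straight(J(-.021,.205,.105),rate=.12)
print(arm.move_straight(J(-.021,.172,.105),rate=.03,contact_N=5),st())
print(arm.move_straight(J(-.021,.138,.105),rate=.015,contact_N=5),st())
s=vision.snapshot("top"); cv2.imwrite("pics/push.png",cv2.resize(s["img"][165:305,300:480],None,fx=4,fy=4))
E
```

```text
(array([-92.2, 106.9, 105.3]), array([-0. , -0. , -1.2]), 14.5)
False (array([-59.8, 107. , 105.1]), array([-0.7,  0.1,  0.2]), 15.8)
True (array([-51. , 107.2, 104.4]), array([-0.5,  0.1,  0.3]), 16.6)
False (array([-21. , 171.9, 105. ]), array([0. , 0.3, 0.5]), 21.8)
True (array([-21.4, 159.2, 104.7]), array([0. , 0.1, 0.2]), 22.9)
```

View pics/push.png

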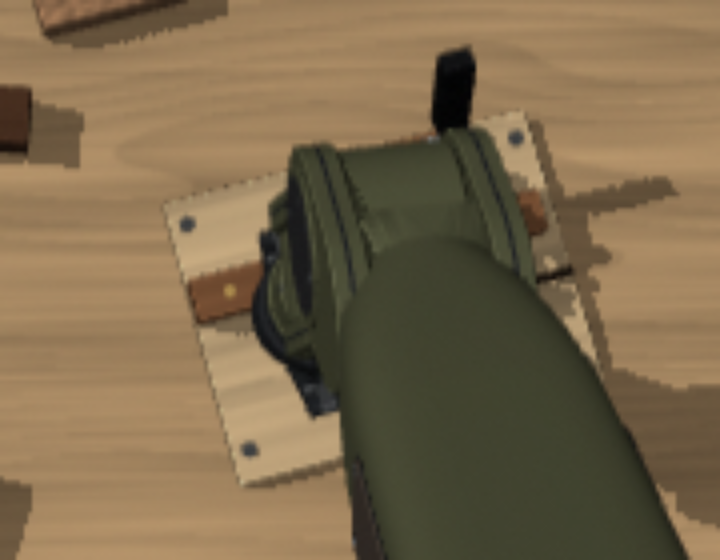

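The covered picture shows nothing of the blank, but the touch gives a stop face at about y = 18 mm, as estimated. Now I press the fence again and verify with the wrist camera.

```bash
python3 - <<'E'
from h import *
q2=tool(yj+np.pi/2)
arm.move_straight(J(-.021,.175,.105),rate=.1)
arm.move_straight(J(-.021,.185,.16),rate=.15)
arm.reach(J(-.095,.090,.16),q2); arm.move_gripper(.06)
arm.move_straight(J(-.085,.088,.105),rate=.12)
arm.move_straight(J(-.058,.088,.105),rate=.05,contact_N=5);print(st())
print(arm.move_straight(J(-.038,.088,.105),rate=.015,contact_N=6),st())
arm.move_straight(J(-.09,.088,.105),rate=.12)
arm.move_straight(J(-.10,.08,.25),rate=.2)
arm.reach(J(-.06,.06,.33),tool(yj)); 
p,qq=arm.current_tcp_pos(),arm.current_ee_rot(); s=vision.snapshot("wrist"); c=cam(s,p,qq)
X=np.array([J(*v) for v in [(-.04,.148,.058),(0,.148,.058),(0,.018,.058),(-.04,.018,.058)]])
print(proj(c,X).round(1).tolist())
cv2.imwrite("pics/home.png",s["img"]); np.savez("home.npz",p=p,q=qq,img=s["img"],T=s["T_tool_cam"],k=[s["fx"],s["fy"],s["cx"],s["cy"]]); print(st())
E
```

```text
(array([-58.2,  88.1, 104.8]), array([-0.1, -0.4, -0.3]), 27.3)
True (array([-50.8,  88.2, 104.4]), array([-0.2, -0.3, -0.3]), 28.0)
[[350.1, 100.7], [401.1, 100.7], [392.5, 256.9], [347.1, 256.8]]
(array([-60.3,  60.2, 329.3]), array([-0.3, -0.2,  0.5]), 30.8)
```

View pics/home.png

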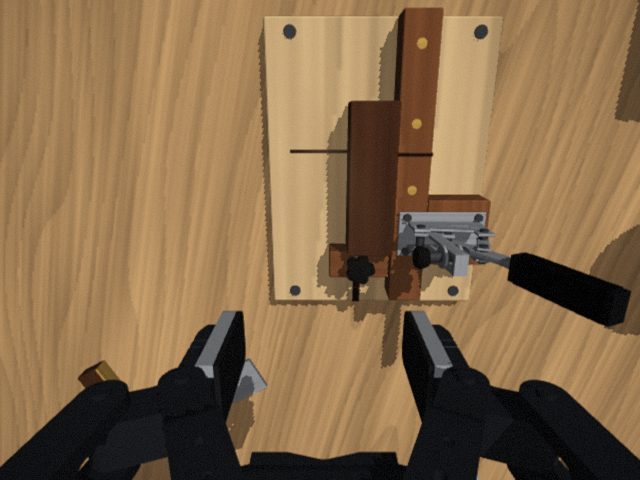

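Home is confirmed. The blank's top corners at (349,101), (400,101) and (347,256) match the predicted (350,101), (401,101) and (347,257). It is flush with the fence and stop, with the handle open at (570,288). Next is the handle.

```bash
python3 - <<'E'
from h import *
import sys
a=np.radians(60); zt=np.array([np.cos(a),0,-np.sin(a)]); xt=np.array([0,1,0]); M=np.c_[xt,np.cross(zt,xt),zt]
q=(Ro.from_euler('z',yj)*Ro.from_matrix(M)).as_quat()
T=lambda x,z:J(*(np.array([x,36,z])/1000-.073*zt))
tip=lambda: (inJ(arm.current_tcp_pos())+73*zt).round(1)
arm.move_gripper(0)
pts=[(55,190),(78,174),(104,164),(117,149),(119,125),(122,107),(125,82)]
for p in pts: 
    if arm.ik(T(*p),q) is None: print("noik",p)
arm.reach(T(50,215),q); arm.move_straight(T(55,190),rate=.1)
for p,r in zip(pts[1:],[.06,.05,.05,.04,.03,.02]):
    h=arm.move_straight(T(*p),rate=r,contact_N=15); print(p,h,tip(),st()[1:],flush=True)
    if h: break
E
```

```text
(78, 174) False [ 78.   36.2 173.6] (array([ 0.3,  0. , -0.4]), 33.9)
(104, 164) False [104.1  36.1 163.8] (array([-0.1,  0. , -0.2]), 34.6)
(117, 149) False [117.   36.1 148.5] (array([-0.3, -0.4, -0.4]), 35.1)
(119, 125) False [119.3  36.  124.9] (array([ 0.4, -0.8,  0.3]), 35.9)
(122, 107) False [121.4  35.9 106.6] (array([-4.1, -2. ,  4.1]), 36.6)
(125, 82) True [124.5  36.   88.8] (array([-8.7, -1. , 13.8]), 37.5)
```

```bash
python3 - <<'E'
from h import *
p=arm.current_tcp_pos(); arm.move_straight(p+[-.02,0,.08],rate=.12)
arm.reach(J(-.06,.06,.33),tool(yj)); 
p,qq=arm.current_tcp_pos(),arm.current_ee_rot(); s=vision.snapshot("wrist"); c=cam(s,p,qq)
X=np.array([J(*v) for v in [(-.04,.148,.058),(0,.148,.058),(-.04,.018,.058),(.118,.036,.087),(.148,.036,.085),(.117,.036,.095)]])
print(proj(c,X).round(1).tolist(),st()); cv2.imwrite("pics/closed.png",s["img"])
s2=vision.snapshot("scene"); c2=cam(s2); cv2.imwrite("pics/closed2.png",cv2.resize(s2["img"][240:370,120:310],None,fx=4,fy=4))
for z in(.087,.095,.122): print("scene handle_top pred in crop",z,((proj(c2,J(.118,.036,z))-[120,240])*4).round())
E
```

```text
[[349.3, 100.4], [400.4, 100.4], [346.4, 256.6], [546.0, 247.7], [582.0, 247.0], [550.0, 251.0]] (array([-60. ,  60. , 329.3]), array([ 0.7, -0.2,  0.1]), 39.8)
scene handle_top pred in crop 0.087 [[348. 376.]]
scene handle_top pred in crop 0.095 [[345. 365.]]
scene handle_top pred in crop 0.122 [[336. 330.]]
```

View pics/closed.png

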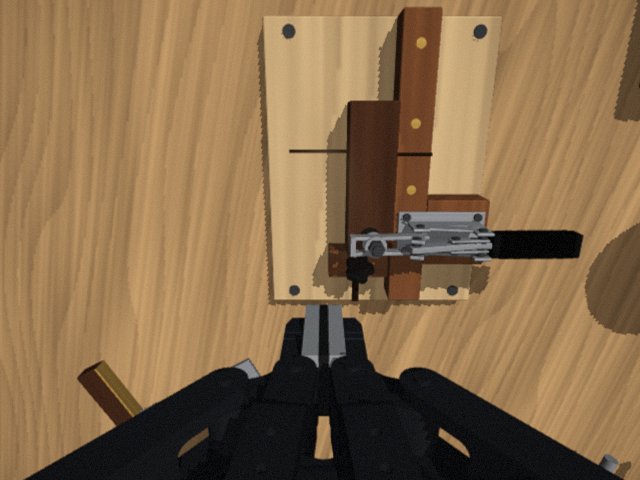

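View pics/closed2.png

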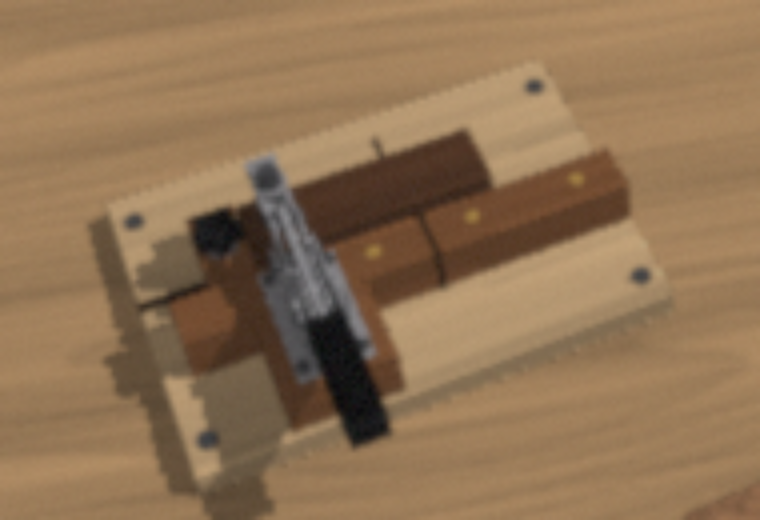

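```bash
python3 -c "
from station import arm
print(arm.current_ft_force(),arm.current_time_s()); arm.sign_off()"
```

```text
[-0.16479251  0.43227782  0.20202771] 39.875
the job is handed in; nothing more can be done
```

The blank is in the jig, flush against the fence and the length stop, and the toggle clamp is closed over it. I handed the job in at 39.9 s; no verdict is reported.

- **Loading:** I laid the long dark blank on the board clear of the fence and stop. I then nudged it home by touch: fence, stop, fence again, with contact limits of 5 to 6 N. The stop face came out at y of about +18 mm.
- **Clamping:** I pushed the handle down with closed fingers until it met its stop, at about 16 N, and then let go and backed away.
- **Last checks:**
  - The final wrist picture shows the blank's corners within about 1 px of the home position predicted from the touches.
  - The handle's end at (582,244) lies near the (582,247) predicted for the over-centre stop. It stayed down after release, and the arm lies over the blank at the pad's place.
  - The robot was clear, with about 0 N on the wrist.
- **Not measured or disagreeing:**
  - I could not measure the pad force, or directly confirm that the stop did not shift.
  - My first picture-only estimate of the stop (+25 mm) was outside its range. I had used the wrong edge height; correcting it gave +17 mm, which agrees with the touch.
  - The top and wrist cameras differed by about 3 mm and 0.01 rad on the jig's pose.

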